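# Tighten the clamp nut of the plaster mould

## Robot

A 6-joint arm with a two-finger parallel gripper is mounted at the origin on the work surface. World frame = base frame: x ahead of the robot, y to its left, z up, the work surface at z = 0. Lengths are in m, angles in rad, forces in N, time in s.
With the tool pointing down it reaches from about 0.425 to 0.925 m from the base axis. Payload 12.5 kg.
Tool frame: the origin (TCP) lies midway between the tips of the shut fingers; the grasp point (between the pads) lies 19 mm behind it; z points along the fingers, y is the line along which they close (so a half turn about z gives the same grasp; the last joint's range is limited). The gripper opens to 85 mm and grips with 20 to 120 N. Pads are 22 mm wide; open, the fingers measure 114 mm over their backs; the gripper's body (76 mm by 85 mm) begins 54 mm behind the grasp point. The pads swing forward as they close: fully open they stand 13 mm farther back than shut.
Start: joints at [-1.397, 0.491, 1.559, -0, 1.092, -0.106], TCP at [0.173, -0.601, 0.231] pointing down, gripper open.
Joint ranges: [-3.1, 3.1], [-0.84, 2.19], [0.05, 2.79], [-1.13, 4.28], [0.06, 2.93], [-2.69, 2.69]. Speed limits (rad/s): [2.22, 2.22, 2.79, 3.14, 3.14, 3.14].

## Interface

Orientations are given as a rotation vector (axis times angle).
In Python, from station import arm gives the robot as it stands.
- The arm moves only by the shell command python3 -m crank 'ROWS' [OPENING] [FORCE]. ROWS is JSON, a list of rows, each a list of 2 entries, a list of its own where there are three numbers: the shift along the tool's x, y, z in cm, then the turn about the tool's z in rad. In form: [[[tx, ty, tz], roll], ...]. A call has 1 to 5 rows; each row shifts and turns the commanded pose from where the row before left it, along the tool's axes as they then stand; what a row does not reach is not made up. A row lasts 1/12 s, in which the tool goes at most 41.7 mm and 7.16 degrees, less where a joint would pass 70% of its speed; a pose out of reach is approached as far as the arm can. A call is refused whole if a number of a shift passes 4.17 or a number of a turn 0.125, either way. A call with a gripper value outside its range is refused whole. OPENING is the finger opening in cm, from 0 to 8.54, set as the call begins (- or left out, the last holds). The fingers move at their own pace and stop on an object; FORCE is the grip in N (left out, the last holds). Time passes only in rows, so rows that do not move let the fingers close. It gives the time, the measured TCP pose, the force, the opening and the grip force at its end, in the units of the state.
- arm.observe(): the state, without advancing time (a new reading comes with each control period).
- arm.read_camera(name): name is "side" or "top" or "wrist"; returns a dict with "pixels" (480x640x3 uint8, red, green, blue), "z_map" (480x640 float32, m along the optical axis (not along the pixel's ray), 0 where there is no reading), "intrinsics" (3x3 intrinsics, pixels), "rvec" (rotation vector, rad) and "tvec" (3), from world to camera coordinates, as OpenCV has them; the wrist camera has in their place "hand_eye" (4x4, takes a point from camera to tool coordinates, whose origin is the TCP and whose axes are the flange's). Camera axes: x right, y down, z forward; pixel columns grow to the right and rows downward; lengths in m; the calibration is good to about 2 mm. A picture is of the moment at which its call begins: read the wrist's pose just before it.
- arm.finish_job(): hands the job in; it is judged then, once.
The state is a dict: "clock": time; "qpos": joint angles; "joint_velocities": joint speeds; "joint_torque": joint torques, N m; "position": TCP position; "tool_rot": TCP orientation; "force": force on the tool from outside, world axes, zero at the start; "moment": the same for the moment, N m; "finger_gap": finger opening in m; "gripper_force": force on a finger pad.
Only numpy, scipy, OpenCV 4.12 (cv2) and the standard library are available. Lean on these libraries where they do the work, as an engineer would, in place of code of your own. Each camera call takes 0.05 s, during which the arm holds its last target. There are 200 camera calls.

## Task

On the white plaster mould, the adjustable wrench sits around the clamp nut with its jaws too wide: roll its brass worm towards the nut until the jaws just fit, and then push the handle round to tighten the nut by about 60 degrees clockwise seen from above, leaving the wrench on the nut. Leave the terracotta mould and its wrench alone.

Things in the scene. Friction and masses are not known exactly. Their poses are not given: they have to be found in the camera images.
- white_mould: The right mould: white plaster, fixed, radius 100 mm, 44 high. On it, on springs, lies a round dark steel disc of radius 83, top 52 mm above the table, that gives way up to 4 mm. The hexagonal brass clamp nut (30 mm across flats) sits at its centre on a bolt ending 72 mm above the table. A loose steel wrench, 14 mm thick, lies flat on the disc, head around the nut. Origin: centre of the underside.
- worm_top (a point): Top of the wrench's worm: knurled brass roller, diameter 18 mm, 24 long, axis along y. Axes: +x from nut along handle, z up. 55 mm from nut centre, 75 mm above table, 9 above the wrench's face; wrench and disc spring down 4 mm under 6-9 N. A fingertip pressed in 2-3 mm and dragged along -x over it, in 40 mm strokes, closes the jaws some 4 mm per 10 in contact; 1-5 shut them, then it slips.
- jaw (a joint): Travel of the movable jaw in m, growing as it closes. 0: jaws 40 mm apart; 0.010: 30 mm apart, which is the width of the nut across its flats (its corners are 34.6 mm apart). Starts at 0 to 0.003.
- handle (a point): Mid-width, mid-thickness point of that wrench's handle, 150 mm from the nut's centre, 59 mm above the table. Axes as worm_top; clockwise is towards -y. The handle is 22 mm wide, 14 thick, runs from 88 to 195 mm from the nut's centre and overhangs the mould beyond 100, so a finger can go down beside it there. With the jaws fitted a 5 N sideways push turns it; it stays where left.
- nut (a joint): Turn of the clamp nut on the white mould in rad, 0 at the start, growing clockwise as seen from above (tightening). The nut is 16 high, stiff enough to stay where it is left.
- terracotta_mould: The bystander: a like mould of reddish terracotta with its own nut and already closed wrench, all fixed; radius 100 mm, disc top 52 mm above the table, handle reaching 195 mm from its centre along its +x. Origin at the centre of its underside. One mould stands on the robot's left, the other on its right.
Things that resemble listed ones, but are neither listed nor needed, are in the scene too. What is shaped like the part that bears worm_top but blue is not meant.

How it is judged:
By the outcome, as a careful person would: the job done as asked, in the order asked, and still so for the second after the job is handed in, with the robot touching nothing.
It also fails if it takes over 64 s, if anything falls off the work surface, if the arm or the gripper's body presses on something with over 40 N, if the wrist force passes 120 N, or if a joint passes its speed limit or range.

## Working session

There is one attempt and no reset: what is moved stays moved. The work goes in short steps, Python scripts to look and compute and a shell command to move; the robot and the scene stay as the last step left them, time stands still between calls to the robot, and variables do not carry over. Pictures are saved under pics/ and viewed, at most 10 in all, crops included, and the job is handed in when it is done.

```bash
mkdir -p pics; cat > h.py <<'E'
import numpy as np,cv2
from station import arm
from scipy.spatial.transform import Rotation as R
def cam(n):
    s=arm.observe(); c=arm.read_camera(n)
    if 'hand_eye' in c:
        T=np.eye(4);T[:3,:3]=R.from_rotvec(s['tool_rot']).as_matrix();T[:3,3]=s['position'];M=T@np.array(c['hand_eye'])
    else:
        A=np.eye(4);A[:3,:3]=R.from_rotvec(np.ravel(c['rvec'])).as_matrix();A[:3,3]=np.ravel(c['tvec']);M=np.linalg.inv(A)
    c['M']=M;return c
def ray(c,u,v,z):
    d=c['M'][:3,:3]@np.linalg.inv(c['intrinsics'])@[u,v,1.];o=c['M'][:3,3]
    return o+d*(z-o[2])/d[2]
def save(c,n): cv2.imwrite('pics/'+n,cv2.cvtColor(c['pixels'],cv2.COLOR_RGB2BGR))
E
python3 - <<'E'
from h import *
s=arm.observe();print({k:np.round(v,3) for k,v in s.items()})
print(R.from_rotvec(s['tool_rot']).as_matrix().round(3))
c=cam('top');d=cam('side');save(c,'top.png');save(d,'side.png');print(c['M'].round(3),d['M'].round(3))
E
```

```text
{'clock': np.float64(0.0), 'qpos': array([-1.397,  0.492,  1.559, -0.   ,  1.092, -0.106]), 'joint_velocities': array([ 0.001, -0.   , -0.001,  0.001, -0.001, -0.   ]), 'joint_torque': array([ 1.0000e-03, -6.1846e+01, -2.6159e+01, -0.0000e+00,  4.0000e-03,
        0.0000e+00]), 'position': array([ 0.173, -0.6  ,  0.231]), 'tool_rot': array([-3.11 , -0.438,  0.   ]), 'force': array([ 0.363, -0.421, -0.411]), 'moment': array([ 0.064,  0.022, -0.012]), 'gripper_force': np.float64(0.0), 'finger_gap': np.float64(0.086)}
[[ 0.961  0.276 -0.   ]
 [ 0.276 -0.961  0.001]
 [ 0.    -0.001 -1.   ]]
[[-0.009 -0.995  0.1    0.337]
 [-1.     0.008 -0.018  0.038]
 [ 0.017 -0.1   -0.995  1.007]
 [ 0.     0.     0.     1.   ]] [[-0.728 -0.372  0.576 -0.042]
 [-0.685  0.377 -0.623  0.552]
 [ 0.015 -0.848 -0.529  0.504]
 [ 0.     0.     0.     1.   ]]
```

View pics/top.png

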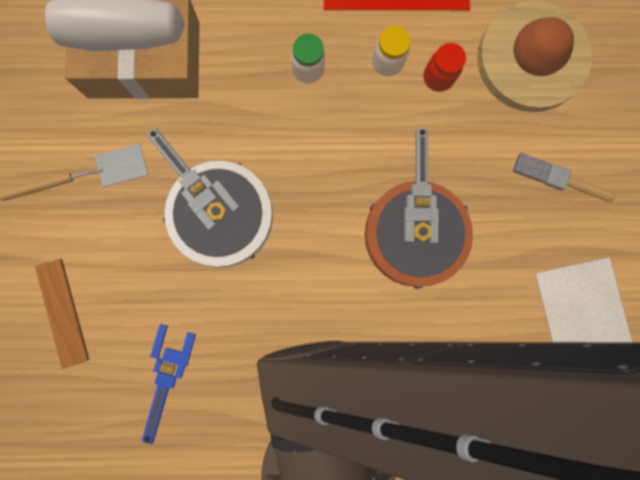

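The top view shows the white mould at (218,213), its nut at (216,211), the worm at (197,187) and the handle end at (155,134). The terracotta mould is at (420,232).

```bash
cat > m.py <<'E'
from h import *
def brass(c,box,lo=(12,90,90),hi=(32,255,255)):
    h=cv2.cvtColor(c['pixels'],cv2.COLOR_RGB2HSV);m=cv2.inRange(h,lo,hi)
    k=np.zeros_like(m);x0,y0,x1,y1=box;k[y0:y1,x0:x1]=m[y0:y1,x0:x1]
    n,l,st,ce=cv2.connectedComponentsWithStats(k);return [(ce[i].round(1),st[i,4]) for i in range(1,n) if st[i,4]>30]
E
python3 - <<'E'
from m import *
c=cam('top')
b=brass(c,(180,170,240,228));print(b)
for z in(.066,.068,.072,.075): print(z,[ray(c,*q[0],z).round(4) for q in b])
p=c['pixels'][100:270,120:290];cv2.imwrite('pics/crop.png',cv2.cvtColor(cv2.resize(p,None,fx=3.5,fy=3.5,interpolation=cv2.INTER_CUBIC),cv2.COLOR_RGB2BGR))
for uv in((218,213),):print('mould',ray(c,*uv,.052).round(4))
print('hole',ray(c,154,133,.066).round(4))
# white rim
h=cv2.cvtColor(c['pixels'],cv2.COLOR_RGB2HSV);m=cv2.inRange(h,(0,0,190),(180,45,255));m[:,:150]=0;m[:,290:]=0;m[:150]=0;m[280:]=0
k=max(cv2.findContours(m,0,1)[0],key=cv2.contourArea);e=cv2.fitEllipse(cv2.convexHull(k));print(e,ray(c,*e[0],.044).round(4))
E
```

```text
[(array([196.3, 187.5]), np.int32(123)), (array([215.9, 210.8]), np.int32(227))]
0.066 [array([0.5249, 0.2359, 0.066 ]), array([0.4817, 0.1999, 0.066 ])]
0.068 [array([0.5245, 0.2355, 0.068 ]), array([0.4814, 0.1996, 0.068 ])]
0.072 [array([0.5237, 0.2347, 0.072 ]), array([0.4808, 0.1989, 0.072 ])]
0.075 [array([0.5231, 0.2341, 0.075 ]), array([0.4803, 0.1983, 0.075 ])]
mould [0.4797 0.1984 0.052 ]
hole [0.6272 0.3149 0.066 ]
((217.6704559326172, 213.27847290039062), (103.70567321777344, 106.12492370605469), 64.80390930175781) [0.4804 0.2003 0.044 ]
```

View pics/crop.png

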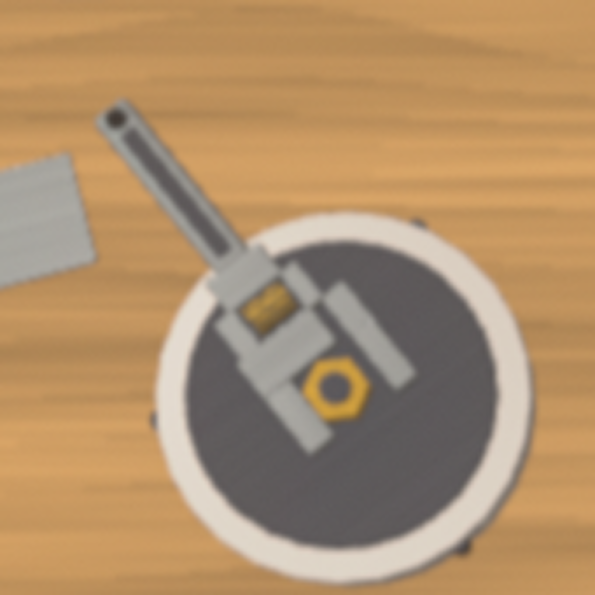

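```bash
python3 -m crank '[[[3.7,-1.5,0],0],[[3.7,-1.5,0],0],[[3.7,-1.5,0],0],[[3.7,-1.5,0],0],[[3.7,-1.5,0],0]]' 0 20
python3 -m crank '[[[3.7,-1.5,0],0],[[3.7,-1.5,0],0],[[3.7,-1.5,0],0],[[3.7,-1.5,0],0],[[3.7,-1.5,0],0]]'
python3 -m crank '[[[3.7,-1.5,0],0],[[3.7,-1.5,0],0],[[1.1,-3.8,0],0],[[1.1,-3.8,0],0],[[1.1,-3.8,0],0]]'
python3 -m crank '[[[1.1,-3.8,0],0],[[1.1,-3.8,0],0],[[1.1,-3.8,0],0],[[1.1,-3.8,0],0],[[1.1,-3.8,0],0]]'
python3 -m crank '[[[1.1,-3.8,0],0],[[1.1,-3.8,0],0],[[1.1,-3.8,0],0],[[1.1,-3.8,0],0],[[0,0,0],0]]'
python3 - <<'E'
from h import *
s=arm.observe();print(s['position'],s['qpos'],R.from_rotvec(s['tool_rot']).as_matrix().round(3),s['finger_gap'])
E
```

```text
clock: 0.57
position: [0.3308, -0.4761, 0.2312]
tool_rot: [-3.111, -0.437, 0.0]
force: [-0.0, 0.1, -0.3]
finger_gap: 0.0254
gripper_force: 0.0
clock: 0.98
position: [0.4881, -0.3528, 0.2312]
tool_rot: [-3.111, -0.438, 0.0]
force: [0.9, -0.4, -0.4]
finger_gap: 0.0
gripper_force: 0.0
clock: 1.4
position: [0.5498, -0.1845, 0.2306]
tool_rot: [-3.11, -0.438, 0.001]
force: [1.1, -0.3, 0.7]
finger_gap: 0.0002
gripper_force: 0.0
clock: 1.82
position: [0.5498, 0.0133, 0.2312]
tool_rot: [3.111, 0.438, -0.0]
force: [0.3, -1.1, 0.0]
finger_gap: 0.0
gripper_force: 0.0
clock: 2.23
position: [0.5499, 0.1752, 0.2311]
tool_rot: [-3.109, -0.445, -0.0]
force: [-0.3, 0.0, -0.2]
finger_gap: -0.0001
gripper_force: 0.0
[0.54994811 0.17522257 0.23106129] [1.93562618e-01 4.23053828e-01 1.67938116e+00 1.20204303e-03
 1.03895914e+00 1.47953338e+00] [[ 0.96   0.28  -0.   ]
 [ 0.28  -0.96   0.001]
 [ 0.    -0.001 -1.   ]] -0.0001126707372667115
```

```bash
python3 -m crank '[[[0,0,0],-0.1],[[0,0,0],-0.1],[[0,0,0],-0.1],[[0,0,0],-0.1],[[0,0,0],0]]'
python3 - <<'E'
from m import *
s=arm.observe();print(s['position'],R.from_rotvec(s['tool_rot']).as_matrix().round(3))
c=cam('wrist');save(c,'w1.png');print(c['M'].round(3));np.save('w1.npy',c,allow_pickle=True)
print([(q,ray(c,*q[0],.07).round(4)) for q in brass(c,(0,0,640,480)) if q[1]<20000])
E
```

```text
clock: 2.65
position: [0.5505, 0.1694, 0.2311]
tool_rot: [2.959, 1.054, -0.001]
force: [0.7, -0.0, -0.4]
finger_gap: -0.0
gripper_force: 0.0
[0.55052824 0.16943209 0.23106848] [[ 0.775  0.632 -0.   ]
 [ 0.632 -0.775 -0.   ]
 [-0.    -0.    -1.   ]]
[[ 0.632 -0.732 -0.254  0.614]
 [-0.775 -0.598 -0.205  0.222]
 [-0.001  0.326 -0.945  0.375]
 [ 0.     0.     0.     1.   ]]
[((array([222.1, 182.6]), np.int32(690)), array([0.5247, 0.2359, 0.07  ])), ((array([228.7, 249.3]), np.int32(1148)), array([0.4854, 0.202 , 0.07  ])), ((array([  4. , 387.6]), np.int32(116)), array([0.2572, 0.279 , 0.07  ])), ((array([313.8, 446.9]), np.int32(807)), array([0.377, 0.029, 0.07 ])), ((array([623. , 459.4]), np.int32(1439)), array([ 0.5474, -0.2027,  0.07  ])), ((array([183.3, 448.3]), np.int32(254)), array([0.2996, 0.121 , 0.07  ]))]
```

View pics/w1.png

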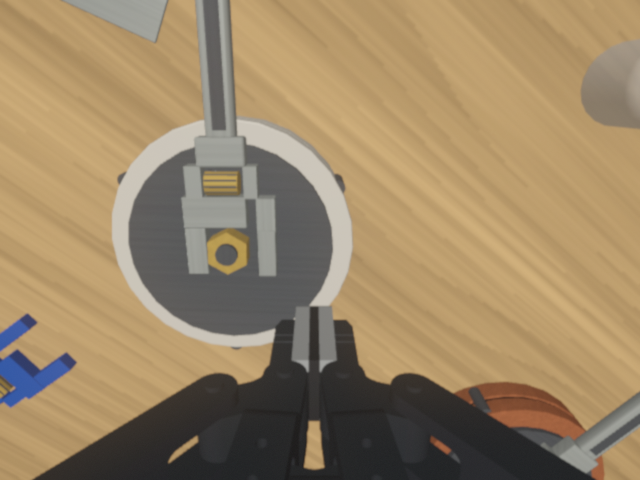

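The wrist view shows the worm at (221,182), the nut at (228,250), and the open gap at the right jaw. The tool is aligned with the wrench. Next I'll go above the handle side of the worm.

```bash
python3 -m crank '[[[1.0,-1.7,3.5],0],[[1.0,-1.7,3.5],0],[[1.0,-1.7,3.5],0],[[1.0,-1.7,3.5],0],[[0,0,0],0]]'
python3 - <<'E'
from m import *
c=cam('side');save(c,'s1.png')
s=arm.observe();p=s['position'];d=p-np.array([.524,.235,.075]);print(p,d@[.775,.632,0],d@[.632,-.775,0],d[2])
E
```

```text
clock: 3.12
position: [0.5358, 0.249, 0.0851]
tool_rot: [-2.963, -1.044, 0.014]
force: [-0.4, 0.2, -0.6]
finger_gap: 0.0001
gripper_force: 0.0
[0.53719124 0.24822081 0.08814128] 0.018578760367954687 -0.001909264241521251 0.013141275837201274
```

View pics/s1.png

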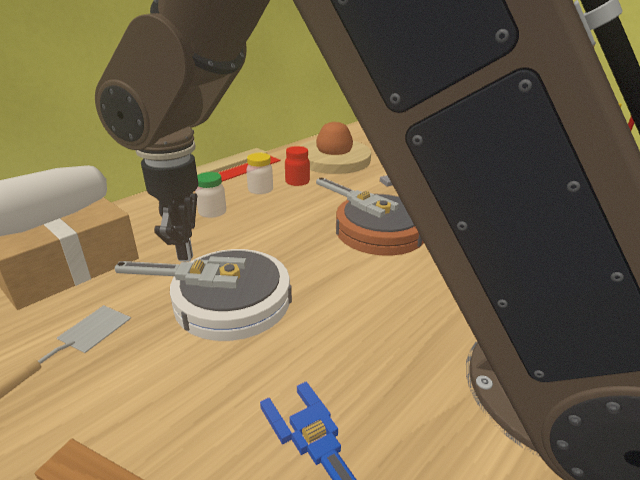

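The side view shows the fingertip at (185,258), just above the handle side of the worm at (197,267). Now one stroke.

```bash
python3 -m crank '[[[0,0.2,0.9],0],[[0,0,0.9],0],[[0,0,0],0],[[0,0,0],0]]'
python3 -m crank '[[[-0.5,0,0],0],[[-0.5,0,0],0],[[-0.5,0,0],0],[[-0.5,0,0],0]]'
python3 -m crank '[[[-0.5,0,0],0],[[-0.5,0,0],0],[[-0.5,0,0],0],[[-0.5,0,0],0]]'
python3 -m crank '[[[0,0,-2],0],[[0,0,-2],0],[[-2,0,-4],0],[[-3,0,-4],0],[[0,0,0],0]]'
python3 - <<'E'
from m import *
c=cam('wrist');save(c,'w2.png');print(arm.observe()['position'])
E
```

```text
clock: 3.5
position: [0.5406, 0.2454, 0.0738]
tool_rot: [2.963, 1.045, 0.001]
force: [0.5, 0.6, 0.1]
finger_gap: -0.0002
gripper_force: 0.0
clock: 3.83
position: [0.5247, 0.2333, 0.0741]
tool_rot: [2.962, 1.047, 0.003]
force: [2.4, 1.2, 3.8]
finger_gap: -0.0
gripper_force: 1.7
clock: 4.17
position: [0.5081, 0.2204, 0.073]
tool_rot: [2.962, 1.047, -0.002]
force: [0.1, 0.1, -0.2]
finger_gap: 0.0002
gripper_force: 0.0
clock: 4.58
position: [0.4736, 0.1923, 0.1886]
tool_rot: [2.961, 1.047, 0.007]
force: [1.0, -0.1, 0.3]
finger_gap: 0.0001
gripper_force: 0.0
[0.47447041 0.19279993 0.18646885]
```

View pics/w2.png

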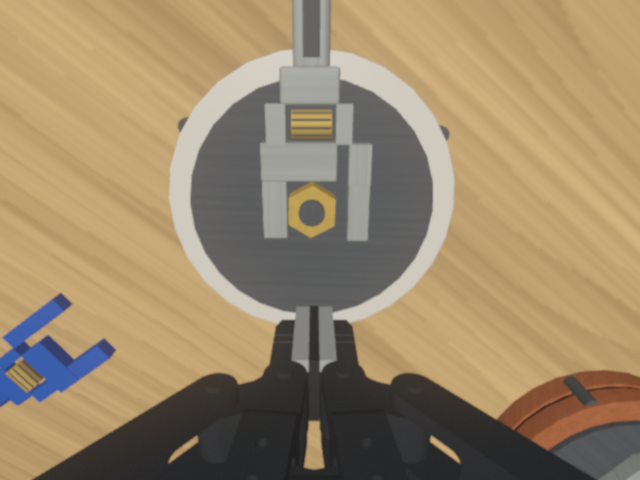

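The wrist view shows the jaw gap at columns 287–348 and the nut 48 px wide. That is about 38 mm, so the jaws have hardly closed. I'll press deeper.

```bash
python3 -m crank '[[[3.0,0,2.5],0],[[3.0,0,2.5],0],[[3.2,0,2.5],0],[[0,0,2.3],0],[[0,0,0.9],0]]'
python3 -m crank '[[[0,0,1.0],0],[[0,0,0.5],0],[[0,0,0],0],[[0,0,0],0]]'
python3 -m crank '[[[-0.5,0,0],0],[[-0.5,0,0],0],[[-0.2,0,0],0]]'
python3 -m crank '[[[-0.3,0,0],0],[[-0.3,0,0],0],[[-0.3,0,0],0]]'
python3 -m crank '[[[-0.3,0,0],0],[[-0.3,0,0],0],[[-0.3,0,0],0]]'
python3 -m crank '[[[-0.4,0,0],0],[[-0.4,0,0],0],[[-0.5,0,0],0]]'
python3 -m crank '[[[0,0,-2],0],[[0,0,-2],0],[[-2,0,-4],0],[[-3,0,-4],0],[[0,0,0],0]]'
cat > gap.py <<'E'
from m import *
import sys
c=cam('wrist');s=arm.observe();print(s['position'])
b=[q for q in brass(c,(150,50,480,320)) if q[1]>300];print(b)
n=max(b,key=lambda q:q[0][1])[0]
# sample jaw row beyond the nut: grey level profile (bright = jaw)
h=cv2.cvtColor(c['pixels'],cv2.COLOR_RGB2HSV)
for dv in(-18,0,18):
    v=int(n[1])+dv;r=(h[v,:,2]>120)&(h[v,:,1]<60);e=np.flatnonzero(np.diff(r.astype(int)))
    print(v,e[(e>n[0]-80)&(e<n[0]+80)])
sx=ray(c,n[0]+10,n[1],.066)-ray(c,n[0],n[1],.066);print('mm/px',np.linalg.norm(sx)*100)
if len(sys.argv)>1: save(c,sys.argv[1])
E
python3 gap.py w3.png
```

```text
clock: 5.05
position: [0.5455, 0.2515, 0.072]
tool_rot: [2.961, 1.049, -0.01]
force: [0.2, -0.1, -0.4]
finger_gap: -0.0001
gripper_force: 0.0
clock: 5.38
position: [0.546, 0.2511, 0.063]
tool_rot: [-2.962, -1.047, 0.0]
force: [-5.3, 0.9, 6.2]
finger_gap: -0.0002
gripper_force: 3.3
clock: 5.63
position: [0.5394, 0.2445, 0.0641]
tool_rot: [-2.962, -1.046, -0.013]
force: [10.2, 9.9, 1.9]
finger_gap: 0.0002
gripper_force: 7.2
clock: 5.88
position: [0.538, 0.2418, 0.0667]
tool_rot: [-2.961, -1.045, -0.037]
force: [24.2, 27.1, 20.2]
finger_gap: -0.0002
gripper_force: 19.3
clock: 6.13
position: [0.532, 0.2366, 0.0694]
tool_rot: [-2.961, -1.045, -0.042]
force: [11.2, 20.3, 53.4]
finger_gap: 0.0
gripper_force: 27.3
clock: 6.38
position: [0.5221, 0.2277, 0.0698]
tool_rot: [2.962, 1.046, 0.043]
force: [11.2, 10.3, 45.9]
finger_gap: -0.0002
gripper_force: 22.2
clock: 6.8
position: [0.4781, 0.1956, 0.1785]
tool_rot: [2.961, 1.047, 0.011]
force: [1.6, 0.4, 0.4]
finger_gap: -0.0001
gripper_force: 0.0
[0.47892992 0.19609919 0.17632943]
[(array([182.4, 160. ]), np.int32(11322)), (array([445.2, 163.9]), np.int32(13321)), (array([314.1, 132.5]), np.int32(448)), (array([310.6, 221.2]), np.int32(1550))]
203 [261 287 334 357]
221 [262 286 335 355]
239 [262 287 333 354]
mm/px 0.6322757957772448
```

View pics/w3.png

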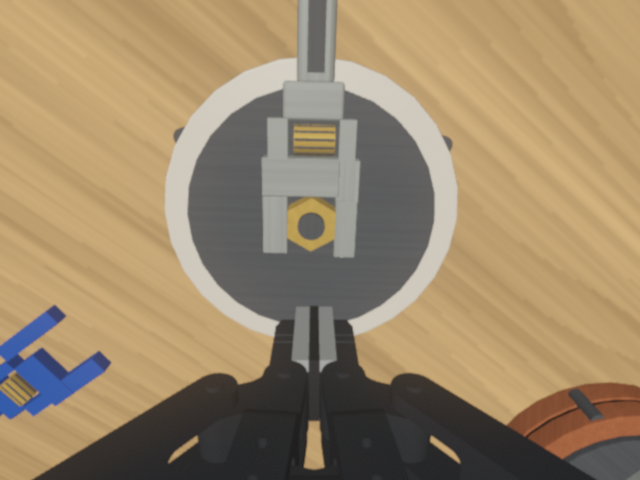

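The jaws (287–334) now sit flush on the nut. My descent was 1.5 cm too deep because I mis-added, so the force peaked at about 55 N. I'll make one gentle confirming stroke at the right depth. First, let it settle.

```bash
python3 -m crank '[[[0,0,0],0],[[0,0,0],0],[[0,0,0],0],[[0,0,0],0],[[0,0,0],0]]'
python3 - <<'E'
from h import *
s=arm.observe();print(s['qpos'],s['force']);p=s['position'];d=np.array([.524,.235,.0725])+.02*np.array([.775,.632,0])-p
print(d@[.775,.632,0]*100,d@[.632,-.775,0]*100,-d[2]*100)
E
```

```text
clock: 7.27
position: [0.4793, 0.197, 0.1715]
tool_rot: [-2.962, -1.048, 0.003]
force: [0.5, -0.4, -0.3]
finger_gap: 0.0
gripper_force: 0.0
[ 2.62522778e-01  4.16382084e-01  1.88593594e+00 -8.54238007e-05
  8.40914865e-01  1.15344794e+00] [ 0.5383266  -0.43970302 -0.33848176]
7.8678468869215505 -0.11690091101584488 9.904070807019556
```

```bash
python3 -m crank '[[[2.6,0,2.5],0],[[2.6,0,2.5],0],[[2.7,0,2.5],0],[[0,0,1.4],0],[[0,0,0],0]]'
python3 -m crank '[[[0,0,1.0],0],[[0,0,0],0],[[0,0,0],0]]'
python3 -m crank '[[[-0.5,0,0],0],[[-0.5,0,0],0],[[-0.5,0,0],0],[[-0.5,0,0],0]]'
python3 -m crank '[[[-0.5,0,0],0],[[-0.5,0,0],0],[[-0.5,0,0],0],[[-0.5,0,0],0]]'
python3 -m crank '[[[0,0,-2],0],[[0,0,-2],0],[[-2,0,-3],0],[[-3,0,-3],0],[[0,0,0],0]]'
python3 -m crank '[[[0,0,0],0],[[0,0,0],0],[[0,0,0],0]]'
python3 gap.py w4.png
python3 - <<'E'
from m import *
c=cam('top');b=brass(c,(180,170,240,228));print([(q,ray(c,*q[0],.072).round(4)) for q in b])
print(arm.observe()['position'])
p=c['pixels'][100:270,120:290];cv2.imwrite('pics/c2.png',cv2.cvtColor(cv2.resize(p,None,fx=3.5,fy=3.5,interpolation=cv2.INTER_CUBIC),cv2.COLOR_RGB2BGR))
# handle axis from wrist image
w=cam('wrist');h=cv2.cvtColor(w['pixels'],cv2.COLOR_RGB2HSV)
P=[]
for v in range(2,60,6):
    r=np.flatnonzero((h[v,250:390,1]<50))+250
    if len(r)>10: P.append(ray(w,(r[0]+r[-1])/2,v,.066)[:2])
P=np.array(P);print(P.round(4));l=cv2.fitLine(P.astype(np.float32),2,0,.01,.01).ravel();print('dir',np.degrees(np.arctan2(l[1],l[0])),l)
E
```

```text
clock: 7.68
position: [0.5398, 0.2467, 0.0794]
tool_rot: [-2.961, -1.048, 0.009]
force: [-1.7, -0.3, -0.9]
finger_gap: 0.0001
gripper_force: 0.0
clock: 7.93
position: [0.5405, 0.2463, 0.0739]
tool_rot: [2.962, 1.047, -0.0]
force: [-0.2, 0.1, 0.6]
finger_gap: 0.0003
gripper_force: 0.0
clock: 8.27
position: [0.5248, 0.2335, 0.074]
tool_rot: [2.962, 1.047, 0.001]
force: [-0.7, 0.2, 0.2]
finger_gap: 0.0001
gripper_force: 0.0
clock: 8.6
position: [0.5093, 0.2211, 0.0735]
tool_rot: [2.962, 1.047, 0.0]
force: [0.5, -0.4, 0.8]
finger_gap: 0.0002
gripper_force: 0.0
clock: 9.02
position: [0.4693, 0.1889, 0.1771]
tool_rot: [2.961, 1.047, 0.006]
force: [0.8, 0.4, 1.0]
finger_gap: 0.0002
gripper_force: 0.0
clock: 9.27
position: [0.4714, 0.1905, 0.172]
tool_rot: [-2.962, -1.047, 0.002]
force: [-0.2, -0.4, 0.3]
finger_gap: -0.0002
gripper_force: 0.0
[0.47134008 0.19051974 0.17181028]
[(array([175.1, 182.3]), np.int32(9248)), (array([452.4, 182. ]), np.int32(10650)), (array([315.1, 126.6]), np.int32(730)), (array([311.8, 210. ]), np.int32(1655))]
192 [261 287 336 359]
210 [261 286 336 358]
228 [261 287 335 357]
mm/px 0.6105520691041119
[]
[0.47129755 0.19052148 0.1717923 ]
[[0.5719 0.2699]
 [0.5696 0.2683]
 [0.5674 0.2666]
 [0.5652 0.2648]
 [0.5628 0.2632]
 [0.5604 0.2616]
 [0.5582 0.2597]
 [0.5546 0.2596]
 [0.5516 0.2586]
 [0.5515 0.2539]]
dir 33.47538 [0.8341229  0.55157864 0.5613194  0.26262015]
```

No contact force on that stroke. I'll repeat it 3 mm lower to confirm the jaws are fully closed.

```bash
python3 -m crank '[[[2.9,0,2.5],0],[[3.0,0,2.5],0],[[3.0,0,2.5],0],[[0,0,1.4],0],[[0,0,0],0]]'
python3 -m crank '[[[0,0,1.3],0],[[0,0,0],0],[[0,0,0],0]]'
python3 -m crank '[[[-0.5,0,0],0],[[-0.5,0,0],0],[[-0.5,0,0],0]]'
python3 -m crank '[[[-0.5,0,0],0],[[-0.5,0,0],0]]'
python3 -m crank '[[[-0.5,0,0],0],[[-0.5,0,0],0],[[-0.5,0,0],0]]'
python3 -m crank '[[[0,0,-2],0],[[0,0,-2],0],[[-2,0,-3],0],[[-3,0,-3],0],[[0,0,0],0]]'
python3 -m crank '[[[0,0,0],0],[[0,0,0],0],[[0,0,0],0]]'
python3 gap.py w5.png
```

```text
clock: 9.83
position: [0.5395, 0.2466, 0.0796]
tool_rot: [-2.961, -1.049, 0.01]
force: [-1.1, 0.1, -0.2]
finger_gap: -0.0003
gripper_force: 0.0
clock: 10.08
position: [0.54, 0.246, 0.0711]
tool_rot: [2.962, 1.047, -0.002]
force: [-0.6, 0.2, 0.6]
finger_gap: -0.0002
gripper_force: 0.0
clock: 10.33
position: [0.5289, 0.2367, 0.0721]
tool_rot: [2.962, 1.047, 0.004]
force: [1.8, 1.1, 2.9]
finger_gap: -0.0004
gripper_force: 1.3
clock: 10.5
position: [0.5214, 0.2305, 0.0719]
tool_rot: [2.962, 1.047, 0.005]
force: [3.7, 2.8, 5.0]
finger_gap: -0.0002
gripper_force: 3.0
clock: 10.75
position: [0.5084, 0.2206, 0.0709]
tool_rot: [2.962, 1.047, -0.002]
force: [0.6, 0.5, -0.3]
finger_gap: 0.0
gripper_force: 0.0
clock: 11.17
position: [0.4684, 0.1884, 0.1743]
tool_rot: [2.961, 1.047, 0.004]
force: [0.9, -0.3, 1.4]
finger_gap: 0.0001
gripper_force: 0.0
clock: 11.42
position: [0.4708, 0.1901, 0.1693]
tool_rot: [-2.962, -1.047, 0.003]
force: [-0.7, -0.1, 0.9]
finger_gap: 0.0003
gripper_force: 0.0
[0.47085804 0.19018418 0.16921828]
[(array([174.3, 183.1]), np.int32(8766)), (array([453.3, 182.6]), np.int32(10099)), (array([315.1, 115.4]), np.int32(489)), (array([311.8, 210.1]), np.int32(1700))]
192 [260 287 337 360]
210 [260 286 337 359]
228 [261 287 336 358]
mm/px 0.6040478910522811
```

View pics/w5.png

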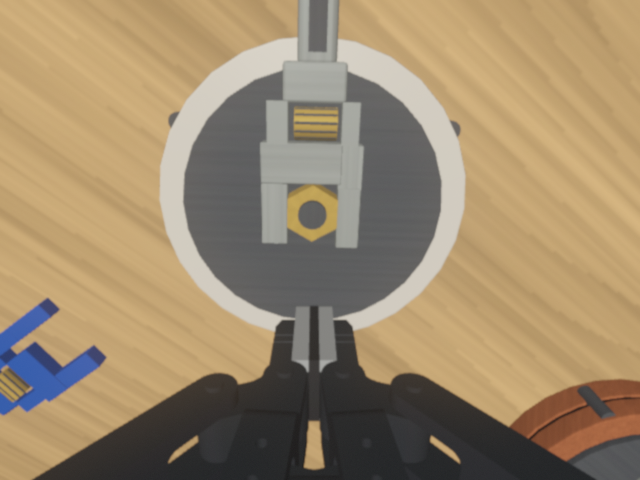

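The jaws (287–337, about 30.2 mm) hold the nut snugly under real worm contact. Next I'll move beside the handle on its +y side, checking clearances from depth.

```bash
python3 -m crank '[[[3.7,-1.0,0],0],[[3.7,-1.0,0],0],[[3.7,-1.0,0],0],[[3.5,-0.9,0],0],[[0,0,0],0]]'
python3 -m crank '[[[0,0,0],0],[[0,0,0],0]]'
cat > pose.py <<'E'
from h import *
def handle():
    c=cam('top');z=c['z_map'];v,u=np.mgrid[:480,:640]
    d=np.stack([u,v,np.ones_like(u)],-1)@np.linalg.inv(c['intrinsics']).T*z[...,None]
    W=d@c['M'][:3,:3].T+c['M'][:3,3];return c,W
if __name__=='__main__':
    s=arm.observe();print('tcp',s['position'].round(4),'f',s['force'].round(1))
    c,W=handle();N=np.array([.482,.200])
    r=W[...,:2]-N;rr=np.linalg.norm(r,axis=-1)
    m=(rr>.108)&(rr<.19)&(abs(W[...,2]-.066)<.007)&(c['z_map']>0)&(W[...,1]<.4)
    a=np.degrees(np.arctan2(r[...,1],r[...,0]))[m];print('handle deg',np.median(a),a.min(),a.max(),m.sum())
E
python3 pose.py; python3 - <<'E'
from pose import *
c,W=handle()
for x0,x1 in((.6,.65),(.65,.68),(.68,.7),(.7,.73)):
    for y0,y1 in((.05,.15),(.15,.25),(.25,.35),(.35,.45)):
        q=(W[...,0]>x0)&(W[...,0]<x1)&(W[...,1]>y0)&(W[...,1]<y1)&(c['z_map']>0)
        print(x0,y0,q.sum(),W[q][:,2].max().round(3) if q.any() else None)
E
```

```text
clock: 11.88
position: [0.5625, 0.3165, 0.1683]
tool_rot: [-2.96, -1.05, -0.001]
force: [-0.5, -0.5, -0.0]
finger_gap: 0.0
gripper_force: 0.0
clock: 12.05
position: [0.5592, 0.312, 0.1688]
tool_rot: [2.961, 1.048, -0.004]
force: [0.2, -0.0, 0.5]
finger_gap: 0.0004
gripper_force: 0.0
tcp [0.5592 0.312  0.1688] f [ 0.2 -0.   0.5]
handle deg 37.24386810124238 31.88709123478328 42.26299853499228 459
0.6 0.05 1263 0.006
0.6 0.15 1246 0.004
0.6 0.25 1416 0.467
0.6 0.35 17 0.003
0.65 0.05 745 0.004
0.65 0.15 735 0.004
0.65 0.25 589 0.005
0.65 0.35 0 None
0.68 0.05 488 0.004
0.68 0.15 479 0.005
0.68 0.25 460 0.003
0.68 0.35 41 0.004
0.7 0.05 736 0.004
0.7 0.15 807 0.1
0.7 0.25 1895 0.105
0.7 0.35 325 0.102
```

```bash
python3 -m crank '[[[0,0,3],0],[[0,0,3],0],[[0,0,3],0],[[0,0,3],0],[[0,0,0],0]]'
python3 -m crank '[[[0,0,0],0],[[0,0.4,0],0],[[0,0.4,0],0],[[0,0.4,0],0],[[0,0,0],0]]'
python3 -m crank '[[[0,0.3,0],0],[[0,0.3,0],0],[[0,0.3,0],0],[[0,0,0],0],[[0,0,0],0]]'
python3 pose.py
```

```text
clock: 12.57
position: [0.5573, 0.3103, 0.0456]
tool_rot: [2.962, 1.046, -0.013]
force: [-1.2, -0.0, -1.0]
finger_gap: 0.0002
gripper_force: 0.0
clock: 12.98
position: [0.5685, 0.3022, 0.0519]
tool_rot: [2.962, 1.046, 0.004]
force: [-0.3, 0.0, -0.0]
finger_gap: -0.0003
gripper_force: 0.0
clock: 13.4
position: [0.5731, 0.2957, 0.0504]
tool_rot: [2.962, 1.047, -0.0]
force: [-0.7, 0.1, 0.7]
finger_gap: 0.0003
gripper_force: 0.2
tcp [0.5731 0.2957 0.0504] f [-0.7  0.1  0.7]
handle deg 33.96350987684021 29.543441244553595 48.59389968337322 103
```

```bash
python3 -m crank '[[[0.09,0.65,0.1],0.05],[[0.09,0.65,0.1],0.05],[[0.09,0.65,0.1],0.05],[[0.09,0.65,0],0.05],[[0.09,0.65,0],0.05]]'
python3 -m crank '[[[0.09,0.65,0],0.05],[[0.09,0.65,0],0.05],[[0.09,0.65,0],0.05],[[0.09,0.65,0],0.05],[[0.09,0.65,0],0.05]]'
python3 pose.py
```

```text
clock: 13.87
position: [0.5943, 0.2713, 0.0473]
tool_rot: [-3.07, -0.666, 0.001]
force: [-2.9, 2.1, 2.7]
finger_gap: 0.0002
gripper_force: 1.8
clock: 14.28
position: [0.6089, 0.2419, 0.0471]
tool_rot: [-3.129, -0.278, 0.002]
force: [-1.9, 2.1, 1.3]
finger_gap: -0.0001
gripper_force: 1.5
tcp [0.6089 0.2419 0.0471] f [-1.9  2.1  1.3]
handle deg 4.574580722842189 1.7062014784370936 8.12839019971922 53
```

```bash
python3 -m crank '[[[0.09,0.65,0],0.05],[[0.09,0.65,0],0.05],[[0.09,0.65,0],0.05],[[0.09,0.65,0],0.05],[[0.09,0.65,0],0.05]]'
python3 -m crank '[[[0.09,0.65,0],0.05],[[0.09,0.65,0],0.05],[[0.09,0.65,0],0.05],[[0.09,0.65,0],0.05],[[0.09,0.65,0],0.05]]'
python3 -m crank '[[[0,0,0],0],[[0,0,0],0],[[0,0,0],0]]'
python3 -m crank '[[[0,-0.8,0],0],[[0,-1.5,0],0],[[0,-2,0],0],[[0,-2,0],0],[[0,0,0],0]]'
python3 - <<'E'
from m import *
import pose
c=cam('top');save(c,'t3.png')
p=c['pixels'][100:270,120:290];cv2.imwrite('pics/c3.png',cv2.cvtColor(cv2.resize(p,None,fx=3.5,fy=3.5,interpolation=cv2.INTER_CUBIC),cv2.COLOR_RGB2BGR))
E
python3 pose.py
```

```text
clock: 14.75
position: [0.616, 0.2101, 0.0471]
tool_rot: [3.14, -0.112, -0.001]
force: [-1.1, 2.5, 0.3]
finger_gap: 0.0001
gripper_force: 1.3
clock: 15.17
position: [0.6151, 0.1774, 0.0472]
tool_rot: [3.101, -0.502, -0.001]
force: [0.2, 2.8, -0.2]
finger_gap: 0.0001
gripper_force: 1.2
clock: 15.42
position: [0.6154, 0.1775, 0.0473]
tool_rot: [3.102, -0.497, 0.0]
force: [-0.4, -0.1, -0.3]
finger_gap: -0.0002
gripper_force: 0.0
clock: 15.83
position: [0.6362, 0.2414, 0.0475]
tool_rot: [-3.101, 0.496, -0.003]
force: [-0.1, 0.9, 0.2]
finger_gap: 0.0001
gripper_force: 0.0
tcp [0.6355 0.2398 0.0472] f [-0.  -0.6 -0.2]
handle deg -21.600812086220717 -26.786037578272207 -15.865388123920791 474
```

View pics/c3.png

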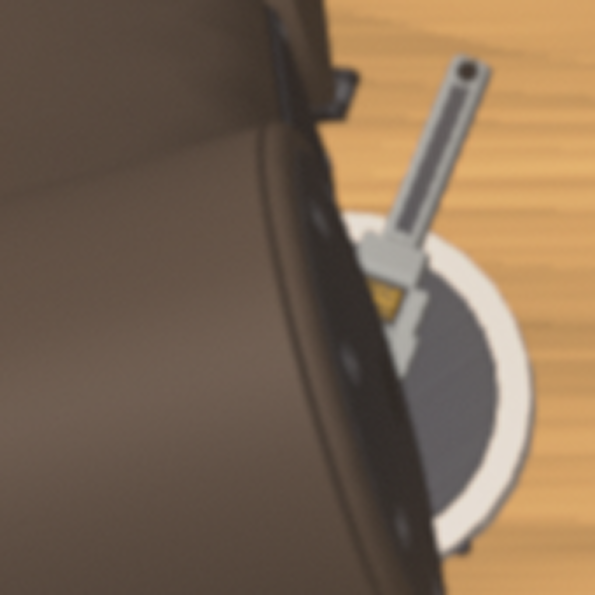

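The crop shows the handle at (440,160), now at -21.6° compared with 37.2° before, so it has turned about 59°. I'll raise the tool and check the jaws and nut from above.

```bash
python3 -m crank '[[[0,0,-4],0],[[0,0,-4],0],[[0,0,-4],0],[[-4,0,-2],0],[[-4,0,0],0]]'
python3 -m crank '[[[-4,0,0],0],[[-4,2,0],0],[[0,2,0],0],[[0,0,0],0],[[0,0,0],0]]'
python3 - <<'E'
from m import *
c=cam('wrist');save(c,'w6.png')
E
python3 pose.py
```

```text
clock: 16.35
position: [0.5635, 0.2611, 0.1904]
tool_rot: [-3.097, 0.504, -0.011]
force: [1.1, 0.2, -0.8]
finger_gap: 0.0004
gripper_force: 0.0
clock: 16.77
position: [0.4762, 0.2487, 0.1866]
tool_rot: [-3.101, 0.502, -0.001]
force: [0.7, 0.6, 0.5]
finger_gap: 0.0002
gripper_force: 0.0
tcp [0.4769 0.249  0.1864] f [ 0.1 -0.5 -1.1]
handle deg -21.513045283883216 -26.448816779555727 -16.195661604671375 477
```

View pics/w6.png

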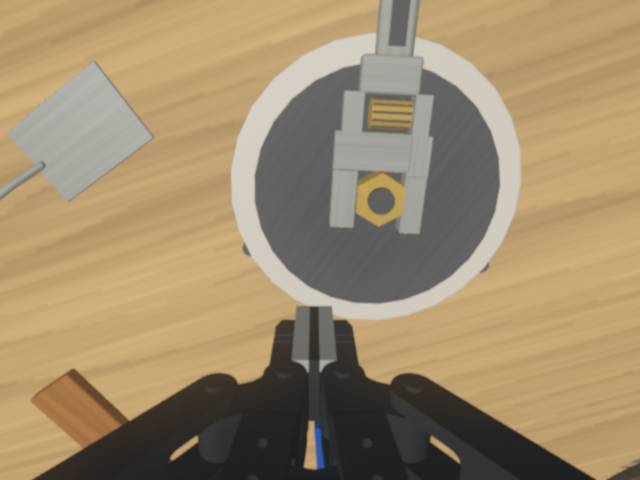

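The wrist view shows the nut at (380,200), still between the jaws. I'll measure the nut's actual turn from its contour before and after.

```bash
python3 - <<'E'
from m import *
def ang(img,ctr,yaw):
    h=cv2.cvtColor(img,cv2.COLOR_BGR2HSV);m=cv2.inRange(h,(12,110,100),(32,255,255));k=np.zeros_like(m)
    cv2.circle(k,ctr,32,255,-1);m&=k
    c=max(cv2.findContours(m,0,1)[0],key=cv2.contourArea)[:,0,:].astype(float)
    c=cv2.convexHull(c.astype(np.float32))[:,0,:]
    n=np.zeros_like(m);cv2.fillPoly(n,[c.astype(int)],255)
    v,u=np.nonzero(n);d=np.stack([u,v],1)-[u.mean(),v.mean()];d[:,1]/=.945
    r=np.hypot(*d.T);a=np.arctan2(-d[:,1],d[:,0])
    ph=np.angle((r**6*np.exp(6j*a)).sum())/6   # image angle of corner, ccw
    return np.degrees(ph)+yaw
# world angle = image angle + const + tool yaw
a=ang(cv2.imread('pics/w5.png'),(312,212),39.0);b=ang(cv2.imread('pics/w6.png'),(380,200),-18.4)
print(a,b,'turn cw mod60',(a-b)%60)
E
```

```text
67.28450974193244 7.987722539688246 turn cw mod60 59.29678720224419
```

```bash
python3 -c "
from station import arm
print(arm.finish_job())"
```

```text
the job is handed in; nothing more can be done
None
```

I closed the jaws onto the nut (about 30 mm apart), tightened it about 59° clockwise and left the wrench on it. The terracotta mould was not touched, and the job is handed in; one worm stroke went 1.5 cm too deep and the fingertip reached about 55 N, under the 120 N wrist limit.

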